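# Set racket handle ends to dry under the locked-on air blower

## Task

Two freshly glued racket handle ends stand in a tray at the stringing bench. First slide the tray by its upright tab, without carrying it through the air, off the feed board, down the small step and onto the drying plate until it lies flat between the side rails with its front edge at the stop lip, both handle ends still standing, and let go of it. Then set the blower running hands-free: squeeze its trigger all the way in, press the lock-on button beside it fully down while the trigger is held in, ease the trigger out until it catches on the lock, and take the gripper away; leave the bottle, reel and screwdriver where they are.

Things in the scene. Friction and masses are not known exactly. Their poses are not given: they have to be found in the camera images.
- station: The fixed drying station: feed board, drying plate and an air blower in one line. Origin on the table under the middle of the stop lip's inner face; +y points back along the slide from the stop lip to the feed board, x across it, z up. It is turned by up to 12 degrees from the world axes.
- stop_lip (a point): Point at the middle of the stop lip's inner face, on the drying plate's top (16 mm above the table), axes as the station. The aluminium plate runs from y 0 to 182 mm; two side rails on it, 8 mm high (tops level with the feed board), have inner faces at x -75 and +75 mm; the lip stands 20 mm above the plate, y -8 to 0
- board_edge (a point): Middle of the feed board's edge at the step, on its top: station x 0, y 190 mm, 24 mm above the table, 8 mm above the drying plate. The plywood board is 260 mm wide (x) and runs on to y 450 mm
- tray_center (a point): Centre of the underside of the loose grey tray, 130 (its x) by 160 (its y) mm, walls 16 mm high and 4 thick, floor 4 mm; about 0.35 kg, on the feed board at the start, its y axis roughly the station's y (within 12 degrees); its front edge (-y, 80 mm from this point) goes to the stop lip. The two handle ends stand in its front half
- tray_grip (a point): Centre of the gripping part of the tray's upright tab (12 mm thick along the tray's x, 50 long along its y); 35 mm behind (+y) the tray's centre and 46 mm above its underside; the tab's top is 60 mm above the underside
- end_a_mid (a point): Centre (30 mm up) of a loose eight-sided racket handle end standing on its flared cap in the tray, 60 mm tall, 38 mm across the cap, 60 g; its z axis points up
- end_b_mid (a point): The other, equal handle end
- barrel (a point): Middle of the barrel of the white pistol-shaped air blower, which lies on its side beyond the lip: barrel 66 mm thick, top 78 mm above the table, on station x 0 from y -45 (nozzle) to -253. Handle along x from x 25 to 135, y -235 to -195, top 63 mm high; black battery x 130 to 186, y -253 to -157, 70 mm high. On the handle's +y side a flank 22 mm high, to y -150, carries the lock-on button
- trigger_face (a point): Centre of the trigger's flat front face, which looks along the station's +y; the black trigger is 26 mm wide (x) and 23 high (37 to 60 mm above the table). This point moves with the trigger
- trigger (a joint): Squeeze of the trigger: 0 released, 0.016 m fully in, moving along the station's -y towards the handle, against a spring of 3 N rising to 7 N. When eased after locking, the lock holds it at about 0.0105
- handle_back (a point): Centre of the handle's back face (looks along the station's -y); 62 mm from the released trigger's face, 42 mm above the table. Nothing stands behind it, down to the table
- lock_top (a point): Centre of the flat top of the grey lock-on button, 24 (x) by 30 (y) mm, 34 mm above the table when up; 1 mm on the station's +y side of the released trigger face, so that half of it shows in front of the trigger, and a fingertip that holds the trigger in stands over it. Moves with the button
- lock (a joint): How far the lock-on button is down: 0 up, 0.009 m at its stop; pressed straight down against 3 to 6 N. It goes down more than 1 mm only while the trigger is in by at least 0.0145. If the trigger is eased while it is down, it stays caught at about 0.007 and holds the trigger; squeezing the trigger fully again frees both
- bottle_mid (a point): Centre of a brown bottle 52 mm thick and 120 tall, a bystander standing on the table
- reel_mid (a point): Centre of a white string reel 84 mm across and 34 high, a bystander lying flat on the table
- driver: Black-handled screwdriver, a bystander lying on the table
There are look-alikes about, which are no part of the job. Of the things like the part that bears tray_center, leave any that is green or yellow; of the rest the larger one is meant.

How it is judged:
By the outcome, as a careful person would: the job done as asked, in the order asked, and still so for the second after the job is handed in, with the robot touching nothing.
It also fails if it takes over 51 s, if anything falls off the work surface, if the arm or the gripper's body presses on something with over 40 N, if the wrist force passes 120 N, or if a joint passes its speed limit or range.

## Robot

A 6-joint arm with a two-finger parallel gripper is mounted at the origin on the work surface. World frame = base frame: x ahead of the robot, y to its left, z up, the work surface at z = 0. Lengths are in mm, angles in rad, forces in N, time in s.
With the tool pointing down it reaches from about 375 to 750 mm from the base axis. Payload 9 kg.
Tool frame: the origin (TCP) lies midway between the tips of the shut fingers; the grasp point (between the pads) lies 19 mm behind it (arm.pinch_z is the distance from the TCP to the grasp point, in mm); z points along the fingers, y is the line along which they close (so a half turn about z gives the same grasp; the last joint's range is limited). The gripper opens to 85 mm and grips with 20 to 120 N. Pads are 22 mm wide; open, the fingers measure 114 mm over their backs; the gripper's body (76 mm by 85 mm) begins 54 mm behind the grasp point. The pads swing forward as they close: fully open they stand 13 mm farther back than shut.
Start: joints at [-1.422, 0.104, 0.097, 1.564, 0, 1.353], TCP at [215.19, -560.116, 231.331] pointing down, gripper open.
Joint ranges: [-2.99, 2.99], [-0.84, 1.86], [-1.1, 1.16], [-1.84, 2.11], [-1.51, 1.56], [-3.14, 3.14]. Speed limits (rad/s): [2.22, 2.22, 2.57, 3.14, 3.14, 3.14].

## Interface

Orientations are given as a unit quaternion [x, y, z, w].
In Python, from bench import arm gives the robot as it stands.
- The arm moves only by the tool apply_moves, never from a script. Its argument "steps" is a list that holds one entry, the list of rows, each a list of 5 numbers: the shift along the tool's x, y, z in mm, then the turn about the tool's z in rad, then the opening, from 0 (shut) to 1 (fully open). A call has 1 to 5 rows; each row is the pose to reach, as a shift and turn from the pose commanded when the call began, along the tool's axes at that moment; what a row does not reach only later rows make up. A row lasts 1/10 s, in which the tool goes at most 50 mm and 8.59 degrees, less where a joint would pass 70% of its speed; a pose out of reach is approached as far as the arm can. A call with a gripper value outside its range is refused whole. The fingers move at their own pace and stop on an object; the grip force is fixed at half the most. Time passes only in rows, so rows that repeat a pose let the fingers close. It gives the time, the measured TCP pose, the force, the opening and the grip force at its end, in the units of the state.
- arm.get_state(): the state, without advancing time (a new reading comes with each control period).
- arm.snapshot(name): name is "side" or "top" or "wrist"; returns the picture (384x512x3 uint8, red, green, blue); there is no depth.
- arm.camera_params(name): a dict with "fx", "fy", "cx", "cy" (pixels), "R" (3x3) and "t" (3): a world point X has camera coordinates R X + t; the wrist camera has in their place "tool_from_camera" (4x4, takes a point from camera to tool coordinates, whose origin is the TCP and whose axes are the flange's). Camera axes: x right, y down, z forward; pixel columns grow to the right and rows downward; lengths in mm; the calibration is good to about 2 mm. A picture is of the moment at which its call begins: read the wrist's pose just before it. camera_params takes no time and is no camera call.
- arm.sign_off(): hands the job in; it is judged then, once.
The state is a dict: "time_s": time; "qpos": joint angles; "qd": joint speeds; "effort": joint torques, N m; "tcp_pos": TCP position; "eef_rot": TCP orientation; "contact_force": force on the tool from outside, world axes, zero at the start; "moment": the same for the moment, N m; "finger_gap": finger opening in mm; "finger_force": force on a finger pad.
Only numpy, scipy, OpenCV 4.12 (cv2) and the standard library are available. Lean on these libraries where they do the work, as an engineer would, in place of code of your own. Each camera call takes 0.05 s, during which the arm holds its last target. There are 200 camera calls.

## Working session

There is one attempt and no reset: what is moved stays moved. The work goes in short steps, Python scripts to look and compute and a tool call to move; the robot and the scene stay as the last step left them, time stands still between calls to the robot, and variables do not carry over. Pictures are saved under pics/ and viewed, at most 10 in all, crops included, and the job is handed in when it is done.

Besides the shell and the picture viewer there is one more tool, called after "Call:" as a command line: name --argument value ..., lists and objects as JSON in quotes. apply_moves: Moves the arm, as the interface text tells. Its arguments: {"type":"object","properties":{"steps":{"type":"array"}},"required":["steps"]}

```bash
mkdir -p pics; cat > h.py <<'E'
import numpy as np, cv2
from bench import arm
from scipy.spatial.transform import Rotation as Rn
def cam(n,st=None):
    p=arm.camera_params(n)
    K=np.array([[p["fx"],0,p["cx"]],[0,p["fy"],p["cy"]],[0,0,1]],float)
    if "R" in p: return K,np.array(p["R"]),np.array(p["t"])
    st=st or arm.get_state(); T=np.eye(4);T[:3,:3]=Rn.from_quat(st["eef_rot"]).as_matrix();T[:3,3]=st["tcp_pos"]
    W=np.linalg.inv(T@np.array(p["tool_from_camera"])); return K,W[:3,:3],W[:3,3]
def ray(c,uv,z):
    K,R,t=c; o=-R.T@t; d=R.T@np.linalg.inv(K)@np.array([uv[0],uv[1],1.]); return o+d*(z-o[2])/d[2]
def proj(c,X):
    K,R,t=c; q=K@(R@np.array(X,float)+t); return q[:2]/q[2]
def snap(n,f=None):
    im=cv2.cvtColor(arm.snapshot(n),cv2.COLOR_RGB2BGR)
    if f: cv2.imwrite("pics/"+f,im)
    return im
E
python3 - <<'E'
from h import *
for n in("top","side"):
    snap(n,n+"0.png");c=cam(n);print(n,(-c[1].T@c[2]).round(),c[0][0,0])
s=arm.get_state();print(s);snap("wrist","w0.png")
print(arm.camera_params("wrist"))
a=cv2.imread("pics/top0.png");b=cv2.imread("pics/side0.png")
E
```

```text
top [ 388.  145. 1362.] 474.89167933157364
side [-168.  855.  734.] 421.7315348408337
{'time_s': 0.1, 'qpos': array([-1.42170770e+00,  1.04623616e-01,  9.65651030e-02,  1.56390522e+00,
        1.73084920e-05,  1.35312629e+00]), 'qd': array([ 0.00199237, -0.00199848,  0.00271227, -0.00069159, -0.00063408,
        0.00072888]), 'effort': array([ 8.06605385e-03, -5.58204460e+01,  5.04722428e+01,  1.28052945e-02,
       -1.99444085e-04,  3.70465489e-05]), 'tcp_pos': array([ 215.14130445, -559.78981148,  230.61938052]), 'eef_rot': array([ 9.83232909e-01,  1.82353245e-01,  2.86608364e-05, -5.83063589e-04]), 'contact_force': array([ 0.29462739, -0.13670054,  1.16540194]), 'moment': array([ 0.01414832, -0.04588374, -0.0177149 ]), 'finger_force': 0.0, 'finger_gap': 85.48200233148327}
{'fx': 346.0937714217661, 'fy': 346.0937714217661, 'cx': 252.26353957024168, 'cy': 200.14563392161037, 'tool_from_camera': array([[ 3.89135213e-05, -9.45843069e-01, -3.24624224e-01,
         8.41149089e+01],
       [ 9.99999785e-01, -1.75569650e-04,  6.31421915e-04,
         4.53081242e-02],
       [-6.54220204e-04, -3.24624179e-01,  9.45842859e-01,
        -1.42277719e+02],
       [ 0.00000000e+00,  0.00000000e+00,  0.00000000e+00,
         1.00000000e+00]])}
```

View pics/top0.png

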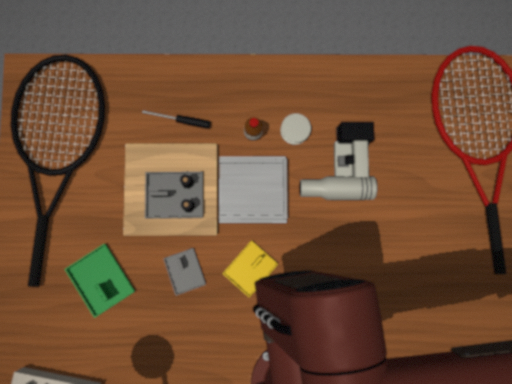

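View pics/side0.png

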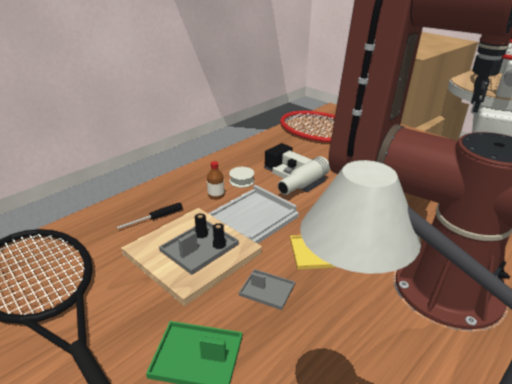

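Top view: board centre is at about (171,189), plate at (253,189) and blower at (340,185). The bottle is at (255,128), the reel at (295,128) and the driver at (180,119). Tray-like things are grey on the board (175,194), small grey (184,271), green (100,279) and yellow (250,268). The grey tray on the board with the two handle ends is the one meant, because it is the larger of the grey ones. I'll confirm that in a crop and get coarse positions.

```bash
python3 - <<'E'
from h import *
c=cam("top");a=cv2.imread("pics/top0.png")
cv2.imwrite("pics/crop1.png",cv2.resize(a[105:305,110:390],None,fx=2.8,fy=2.8,interpolation=cv2.INTER_CUBIC))
for n,uv,z in [("board edge",(217.5,189.5),24),("board far",(124,189.5),24),("tray",(175,194.5),28),("lip",(287,189.5),30),("barrel nozzle",(300,188),45),("tab",(162,193),80),("trig",(345,160),50),("bottle",(255,128),60),("base?",(430,330),0)]:
    print(n,ray(c,uv,z).round(1))
hsv=cv2.cvtColor(a,cv2.COLOR_BGR2HSV)
m=((hsv[...,1]<60)&(hsv[...,2]>60)).astype(np.uint8); m[:140]=0;m[240:]=0
cs,_=cv2.findContours(m,cv2.RETR_EXTERNAL,2)
for k in cs:
    if cv2.contourArea(k)>300: print(cv2.minAreaRect(k),cv2.contourArea(k))
m=cv2.inRange(hsv,(10,40,150),(28,150,255));cs,_=cv2.findContours(m,cv2.RETR_EXTERNAL,2)
k=max(cs,key=cv2.contourArea);r=cv2.minAreaRect(k);print("board",r)
P=np.array([ray(c,q,24) for q in cv2.boxPoints(r)]);print(P.round(1))
E
```

```text
board edge [539.7 214.8  24. ]
board far [540.  478.6  24. ]
tray [525.2 334.1  28. ]
lip [538.7  18.3  30. ]
barrel nozzle [541.2 -16.7  45. ]
tab [524.  361.9  80. ]
trig [ 619.6 -143.7   50. ]
bottle [708.5 108.8  60. ]
base? [ 143.6 -383.2    0. ]
((173.5, 194.5), (45.0, 57.0), 90.0) 2506.0
((252.5, 189.0), (66.0, 69.0), 90.0) 4454.5
((338.0, 169.5), (59.0, 76.0), 90.0) 2625.0
board ((169.5, 188.99996948242188), (92.99998474121094, 91.99998474121094), 0.0)
[[412.  478.4  24. ]
 [673.6 484.7  24. ]
 [673.6 219.6  24. ]
 [411.3 218.5  24. ]]
```

View pics/crop1.png

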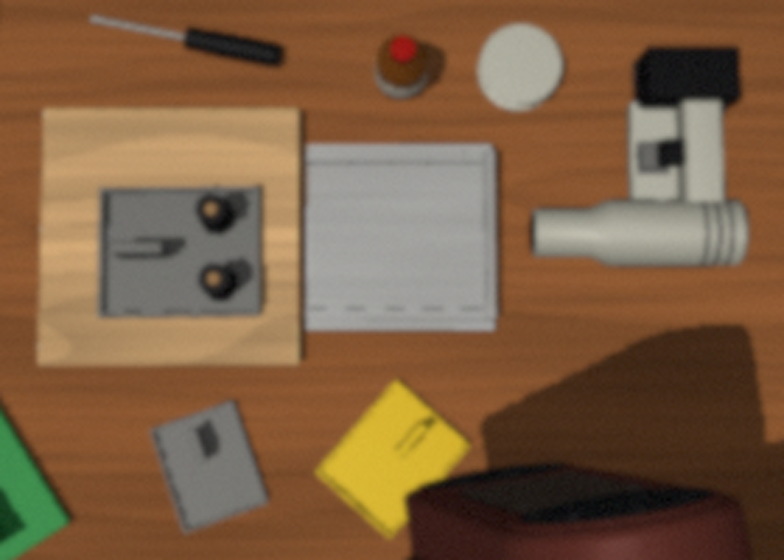

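The crop confirms it: the large grey tray on the board carries both handle ends. The small grey, green and yellow ones are look-alikes. Station axes are nearly the world axes, with the origin at about (540,20). I'll move over for wrist views.

Call:
apply_moves --steps '[[[210,-130,-60,-0.6,1],[210,-130,-60,-0.6,1],[210,-130,-60,-0.6,1],[210,-130,-60,-0.6,1],[210,-130,-60,-0.6,1]]]'

```text
time_s: 0.65
tcp_pos: [362.9, -364.9, 290.7]
eef_rot: [0.884, 0.467, 0.0, 0.0]
contact_force: [1.6, -0.3, -1.0]
finger_gap: 85.7
finger_force: 0.0
```

Call:
apply_moves --steps '[[[245,15,0,-0.6,1],[245,15,0,-0.6,1],[245,15,0,-0.6,1],[245,15,0,-0.6,1],[245,15,0,-0.6,1]]]'

```text
time_s: 1.15
tcp_pos: [514.6, -171.3, 290.2]
eef_rot: [0.706, 0.708, 0.0, 0.0]
contact_force: [0.3, -1.6, 0.2]
finger_gap: 85.8
finger_force: 0.0
```

Call:
apply_moves --steps '[[[85,80,0,0,1],[85,80,0,0,1],[85,80,0,0,1],[85,80,0,0,1]]]'

```text
time_s: 1.55
tcp_pos: [595.0, -86.6, 289.4]
eef_rot: [0.707, 0.707, -0.0, -0.001]
contact_force: [0.6, -0.2, -0.8]
finger_gap: 85.4
finger_force: 0.0
```

```bash
python3 - <<'E'
from h import *
s=arm.get_state();print(s["tcp_pos"],s["eef_rot"]);im=snap("wrist","w1.png")
cv2.imwrite("pics/w1b.png",cv2.resize(im,(768,576),interpolation=cv2.INTER_CUBIC))
import pickle;pickle.dump(s,open("s1.pkl","wb"))
E
```

```text
[594.9687358  -86.62641724 289.39757002] [ 7.07329488e-01  7.06883740e-01 -1.46570539e-04 -5.93564583e-04]
```

View pics/w1b.png

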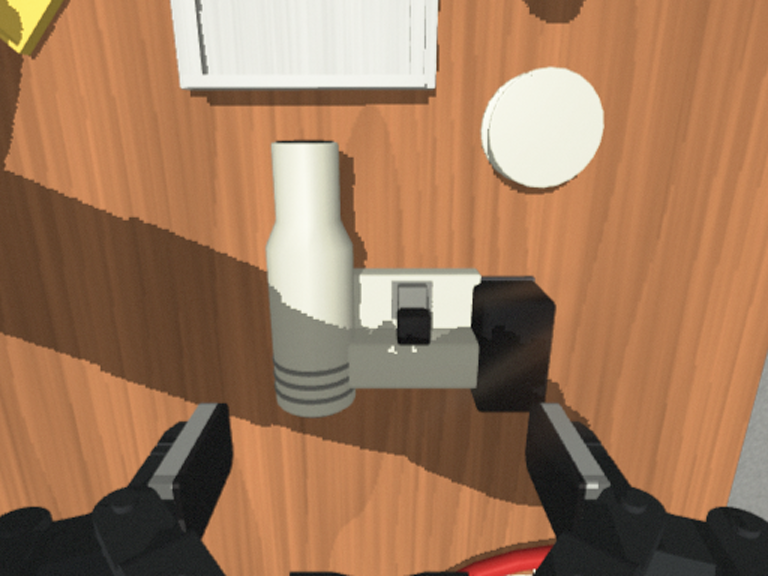

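Call:
apply_moves --steps '[[[240,-40,0,0,1],[240,-40,0,0,1],[240,-40,0,0,1],[240,-40,0,0,1],[240,-40,0,0,1]]]'

```text
time_s: 2.1
tcp_pos: [554.0, 152.1, 290.6]
eef_rot: [0.709, 0.705, 0.0, 0.0]
contact_force: [0.9, -0.2, 1.0]
finger_gap: 85.1
finger_force: 0.0
```

```bash
python3 - <<'E'
from h import *
s=arm.get_state();print(s["tcp_pos"],s["eef_rot"]);im=snap("wrist","w2.png")
import pickle;pickle.dump(s,open("s2.pkl","wb"))
E
```

```text
[553.99784379 152.1226183  290.60807322] [7.08940099e-01 7.05268658e-01 1.19590147e-04 2.02759743e-04]
```

Wrist view 1 (shown at 1.5x): the lip's outer edge runs from (182,88) to (435,88). The trigger top is at (398–430, 309–343), and the grey lock button is in front of it at (398–430, 285–309). Next is the view near the tray.

```bash
python3 - <<'E'
from h import *
import pickle
s=pickle.load(open("s1.pkl","rb"));c=cam("wrist",s)
for n,uv,z in [("lipL out",(182,88),36),("lipR out",(435,88),36),("trigfront",(414,309.5),60),("trig back",(414,343),60),("trigL",(398,325),60),("trigR",(430.5,325),60),("btn far",(414,284),34),("nozzle",(305,143),45),("flank L",(360,270),22),("flank R",(478,270),22)]:
    print(n,ray(c,np.array(uv)/1.5,z).round(1))
im=cv2.imread("pics/w2.png");cv2.imwrite("pics/w2b.png",cv2.resize(im,(768,576),interpolation=cv2.INTER_CUBIC))
E
```

```text
lipL out [456.5  19.9  36. ]
lipR out [635.3  19.8  36. ]
trigfront [ 622.3 -138.    60. ]
trig back [ 622.9 -165.8   60. ]
trigL [ 610.3 -150.7   60. ]
trigR [ 635.3 -150.7   60. ]
btn far [ 623.8 -125.7   34. ]
nozzle [542.9 -17.   45. ]
flank L [ 580.2 -117.4   22. ]
flank R [ 676.7 -117.5   22. ]
```

View pics/w2b.png

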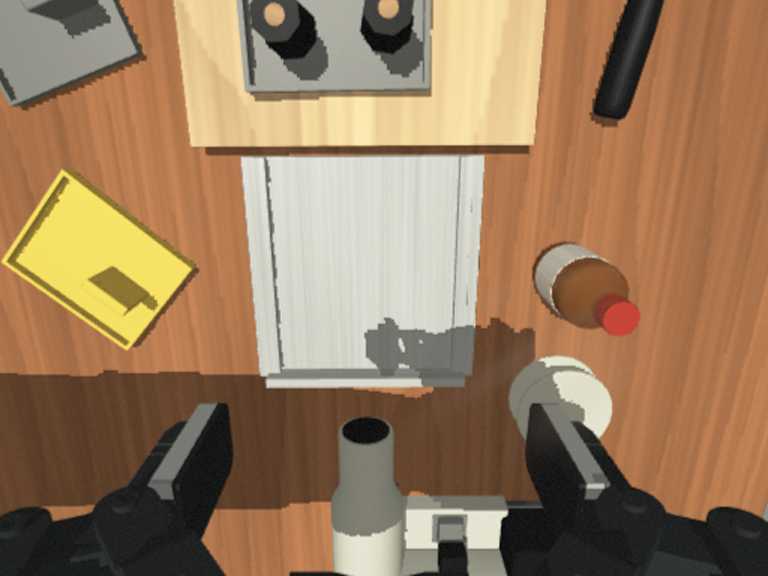

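Wrist view 2 (1.5x): board front edge runs (192,146)–(535,146). The plate's rails have outer corners at (242,157) and (484,157), and the lip is at v≈372–386. The tray front top edge runs (247,93)–(431,90). Now I'll hover over the tray.

```bash
python3 - <<'E'
from h import *
import pickle
s=pickle.load(open("s2.pkl","rb"));c=cam("wrist",s)
for n,uv,z in [("boardL",(192,146),24),("boardR",(535,146),24),("railL",(242,157),24),("railR",(484,157),24),("lipL out",(267,386),36),("lipR out",(465,384),36),("lip inL",(262,372),36),("lip inR",(471,371),36),("railRin top",(461,157),24),("railLin top",(264,157),24),("railLin bot",(281,368),24),("trayL",(247,94),40),("trayR",(431,91),40)]:
    print(n,ray(c,np.array(uv)/1.5,z).round(1))
E
```

```text
boardL [414.2 219.2  24. ]
boardR [673.4 217.9  24. ]
railL [451.2 211.   24. ]
railR [635.3 210.   24. ]
lipL out [458.5  22.1  36. ]
lipR out [628.1  23.1  36. ]
lip inL [455.3  35.5  36. ]
lip inR [632.6  35.4  36. ]
railRin top [617.8 210.1  24. ]
railLin top [468.  210.9  24. ]
railLin bot [469.1  33.2  24. ]
trayL [462.7 254.8  40. ]
trayR [592.2 256.1  40. ]
```

Call:
apply_moves --steps '[[[150,-25,0,0,1],[150,-25,0,0,1],[150,-25,0,0,1],[150,-25,0,0,1]]]'

```text
time_s: 2.55
tcp_pos: [528.9, 304.8, 290.1]
eef_rot: [0.707, 0.707, 0.0, -0.001]
contact_force: [0.3, -1.3, 0.9]
finger_gap: 85.2
finger_force: 0.0
```

```bash
python3 - <<'E'
from h import *
s=arm.get_state();print(s["tcp_pos"],s["eef_rot"]);im=snap("wrist")
import pickle;pickle.dump(s,open("s3.pkl","wb"));cv2.imwrite("pics/w3b.png",cv2.resize(im,(768,576),interpolation=cv2.INTER_CUBIC))
E
```

```text
[528.94864577 304.82040663 290.12663049] [ 7.07203147e-01  7.07010209e-01  1.09870846e-04 -5.11741965e-04]
```

View pics/w3b.png

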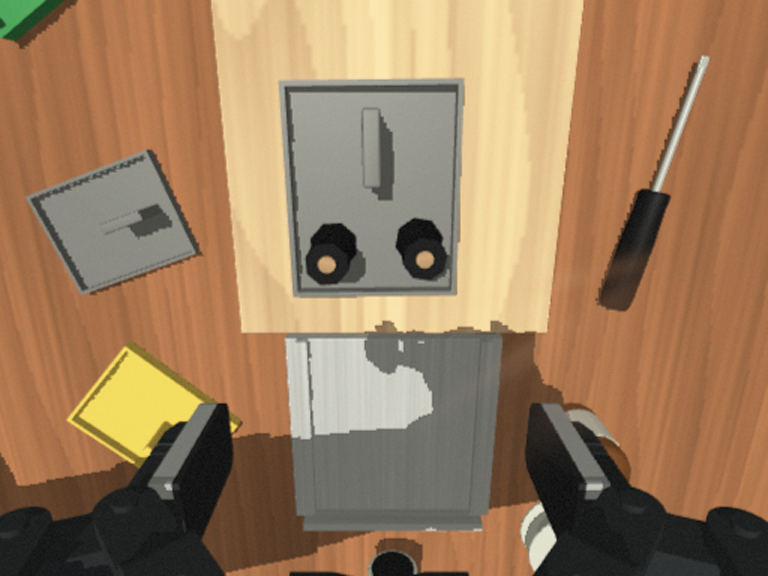

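Wrist view 3 (1.5x): tray rim corners are (279,80), (463,79), (457,295) and (293,296). Tab top is at (363–380, 108–187), and the ends are at (327,264) and (425,259).

```bash
python3 - <<'E'
from h import *
import pickle
s=pickle.load(open("s3.pkl","rb"));c=cam("wrist",s)
for n,uv,z in [("t1",(279,80),40),("t2",(463,79),40),("t3",(457,295),40),("t4",(293,296),40),("tab1",(363,108),84),("tab2",(380,108),84),("tab3",(381,187),84),("tab4",(364,187),84),("bL",(242,332),24),("bR",(548,332),24),("rL",(286,337),24),("rR",(502,336),24)]:
    print(n,ray(c,np.array(uv)/1.5,z).round(1))
E
```

```text
t1 [460.  416.3  40. ]
t2 [588.4 417.   40. ]
t3 [591.9 258.3  40. ]
t4 [461.3 257.5  40. ]
tab1 [519.7 396.9  84. ]
tab2 [530.4 396.9  84. ]
tab3 [531.1 348.   84. ]
tab4 [519.8 348.   84. ]
bL [413.4 219.9  24. ]
bR [673.4 219.8  24. ]
rL [450.5 215.3  24. ]
rR [634.6 216.1  24. ]
```

Tab is at (525.3, 372.5), and the station origin is about (543, 29). So the tab has to travel about −228 in y and +18 in x. Descending to grip.

Call:
apply_moves --steps '[[[50,-3.5,0,0,1],[68,-3.5,45,0,1],[68,-3.5,95,0,1],[68,-3.5,145,0,1],[68,-3.5,190,0,1]]]'

```text
time_s: 3.1
tcp_pos: [527.5, 367.0, 97.9]
eef_rot: [0.709, 0.705, -0.001, 0.0]
contact_force: [0.2, 0.4, -0.8]
finger_gap: 85.6
finger_force: 0.0
```

Call:
apply_moves --steps '[[[0,0,30,0,1],[0,0,48,0,1],[0,0,48,0,1],[0,0,48,0,0.4],[0,0,48,0,0.2]]]'

```text
time_s: 3.6
tcp_pos: [528.8, 369.0, 54.4]
eef_rot: [0.709, 0.705, 0.001, 0.001]
contact_force: [0.8, -0.3, 0.1]
finger_gap: 58.7
finger_force: 0.0
```

Call:
apply_moves --steps '[[[0,0,0,0,0],[0,0,0,0,0],[0,0,0,0,0],[0,0,0,0,0],[0,0,0,0,0]]]'

```text
time_s: 4.1
tcp_pos: [527.3, 369.7, 53.1]
eef_rot: [0.708, 0.706, 0.0, 0.0]
contact_force: [-2.3, -0.4, 5.9]
finger_gap: 11.2
finger_force: 59.8
```

Call:
apply_moves --steps '[[[-3,1,0,0,0],[-10,3,0,0,0],[-20,6,0,0,0],[-30,9,0,0,0],[-40,12,0,0,0]]]'

```text
time_s: 4.6
tcp_pos: [539.4, 330.2, 53.1]
eef_rot: [0.708, 0.706, 0.001, -0.0]
contact_force: [-0.5, 5.1, 3.9]
finger_gap: 10.9
finger_force: 59.5
```

Call:
apply_moves --steps '[[[-10,3,0,0,0],[-20,5,0,0,0],[-30,5,0,0,0],[-40,5,0,0,0],[-50,5,0,0,0]]]'

```text
time_s: 5.1
tcp_pos: [544.5, 279.9, 53.1]
eef_rot: [0.708, 0.706, 0.001, -0.0]
contact_force: [1.0, 5.6, 4.4]
finger_gap: 11.3
finger_force: 59.5
```

Call:
apply_moves --steps '[[[-10,0,0,0,0],[-20,0,0,0,0],[-30,0,0,0,0],[-40,0,0,0,0],[-50,0,0,0,0]]]'

```text
time_s: 5.6
tcp_pos: [544.4, 230.1, 53.2]
eef_rot: [0.708, 0.706, 0.001, -0.0]
contact_force: [1.4, 2.6, -2.8]
finger_gap: 11.0
finger_force: 58.5
```

Call:
apply_moves --steps '[[[-10,0,0,0,0],[-20,0,0,0,0],[-30,0,0,0,0],[-40,0,0,0,0],[-43,0,0,0,0]]]'

```text
time_s: 6.1
tcp_pos: [543.5, 185.2, 52.1]
eef_rot: [0.709, 0.705, -0.0, -0.0]
contact_force: [-0.2, 4.1, 0.8]
finger_gap: 11.2
finger_force: 59.2
```

```bash
python3 - <<'E'
from h import *
s=arm.get_state();print(s["tcp_pos"],s["eef_rot"],s["contact_force"]);im=snap("wrist");si=snap("side")
import pickle;pickle.dump(s,open("s4.pkl","wb"))
b=cv2.resize(si[150:300,110:360],(500,300),interpolation=cv2.INTER_CUBIC)
w=cv2.resize(im[:300],(500,293));cv2.imwrite("pics/m4.png",np.vstack([w,b]))
E
```

```text
[543.48044088 185.21364441  52.07807605] [ 7.08821458e-01  7.05387896e-01 -2.35446115e-04 -2.74611022e-05] [-0.20427632  4.12959847  0.83358611]
```

View pics/m4.png

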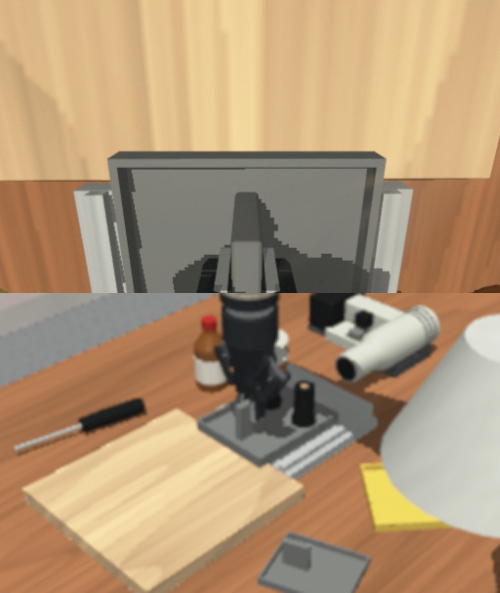

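The ends still stand and the tray rear overlaps the board edge slightly. Wrist crop: rear rim corners (109,153) and (386,152), board edge at v≈180, rails' outer corners (76,188) and (411,188). Next I'll work out what remains.

```bash
python3 - <<'E'
from h import *
import pickle
s=pickle.load(open("s4.pkl","rb"));c=cam("wrist",s)
for n,uv,z in [("rearL",(109,153),40),("rearR",(386,152),40),("boardL",(60,181),24),("boardR",(440,179.5),24),("railL",(76,188),24),("railR",(411,188),24)]:
    print(n,ray(c,np.array(uv)/(500/512),z).round(1))
E
```

```text
rearL [480.5 237.1  40. ]
rearR [608.7 236.9  40. ]
boardL [446.2 219.   24. ]
boardR [645.6 218.8  24. ]
railL [453.9 215.1  24. ]
railR [631.1 214.2  24. ]
```

Call:
apply_moves --steps '[[[-5,0,0,0,0],[-10,0,0,0,0],[-12,0,1,0,0],[-13,0,2,0,0],[-13,0,2,0,0]]]'

```text
time_s: 6.7
tcp_pos: [543.4, 173.5, 50.6]
eef_rot: [0.708, 0.706, 0.0, -0.0]
contact_force: [-2.6, 2.5, 4.3]
finger_gap: 11.0
finger_force: 59.8
```

Call:
apply_moves --steps '[[[-2,0,0.5,0,0],[-4,0,1,0,0],[-6,0,2,0,0],[-8,0,3,0,0],[-10,0,5,0,0]]]'

```text
time_s: 7.2
tcp_pos: [544.4, 163.7, 46.4]
eef_rot: [0.708, 0.706, 0.001, 0.001]
contact_force: [-0.1, 5.5, 4.5]
finger_gap: 11.2
finger_force: 59.9
```

Call:
apply_moves --steps '[[[-1,0,0.5,0,0],[-1.5,0,1,0,0],[-2,0,1.5,0,0],[-2,0,1.5,0,0]]]'

```text
time_s: 7.6
tcp_pos: [544.2, 161.9, 44.9]
eef_rot: [0.708, 0.706, 0.001, 0.0]
contact_force: [-0.5, 7.9, 6.7]
finger_gap: 10.9
finger_force: 60.4
```

Call:
apply_moves --steps '[[[-4,0,0.5,0,0],[-8,0,1,0,0],[-12,0,1,0,0],[-14,0,1,0,0],[-14,0,1,0,0]]]'

```text
time_s: 8.1
tcp_pos: [545.1, 148.1, 44.9]
eef_rot: [0.708, 0.706, 0.002, 0.001]
contact_force: [-1.2, 8.7, 12.4]
finger_gap: 11.0
finger_force: 61.1
```

```bash
python3 - <<'E'
from h import *
s=arm.get_state();print(s["tcp_pos"],s["contact_force"]);im=snap("wrist");si=snap("side")
import pickle;pickle.dump(s,open("s5.pkl","wb"))
b=cv2.resize(si[150:270,160:360],(500,300),interpolation=cv2.INTER_CUBIC)
w=cv2.resize(im[:300],(500,293));cv2.imwrite("pics/m5.png",np.vstack([w,b]))
E
```

```text
[545.06646725 148.08853368  44.85653396] [-1.16140616  8.70821067 12.38388331]
```

View pics/m5.png

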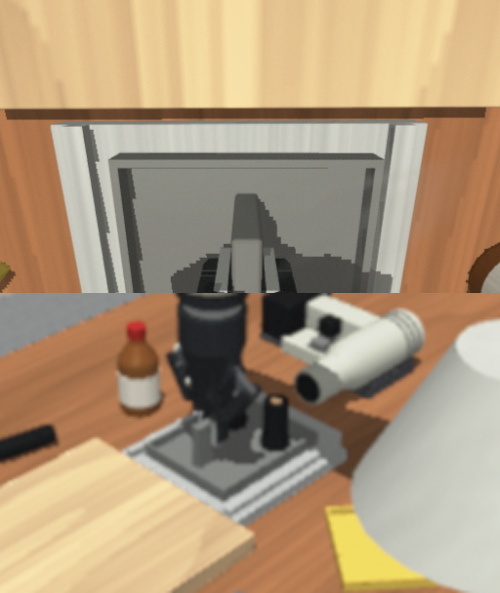

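The tray is down on the plate between the rails, with its rear rim at v≈155 and the board edge at v≈107. I'll continue to the lip, watching the y force.

Call:
apply_moves --steps '[[[-2,0,-0.5,0,0],[-4,0,-0.5,0,0],[-4,0,-0.5,0,0]]]'

```text
time_s: 8.5
tcp_pos: [544.7, 143.9, 44.9]
eef_rot: [0.708, 0.706, 0.001, 0.001]
contact_force: [-0.4, 7.0, 9.0]
finger_gap: 11.5
finger_force: 60.8
```

Call:
apply_moves --steps '[[[-1.5,0,0,0,0],[-1.5,0,0,0,0]]]'

```text
time_s: 8.7
tcp_pos: [544.7, 142.5, 44.9]
eef_rot: [0.708, 0.706, 0.001, 0.001]
contact_force: [0.2, 8.1, 9.0]
finger_gap: 11.1
finger_force: 60.8
```

Call:
apply_moves --steps '[[[-1.5,0,0,0,0],[-1.5,0,0,0,0]]]'

```text
time_s: 8.9
tcp_pos: [544.7, 141.0, 44.9]
eef_rot: [0.708, 0.706, 0.001, 0.001]
contact_force: [0.4, 8.0, 10.2]
finger_gap: 11.0
finger_force: 60.8
```

Call:
apply_moves --steps '[[[-1.5,0,0,0,0],[-1.5,0,0,0,0]]]'

```text
time_s: 9.1
tcp_pos: [544.3, 140.8, 44.8]
eef_rot: [0.708, 0.706, 0.002, -0.0]
contact_force: [-0.4, 15.3, 10.4]
finger_gap: 11.2
finger_force: 61.0
```

Call:
apply_moves --steps '[[[-1,0,0,0,0],[-1,0,0,0,0]]]'

```text
time_s: 9.3
tcp_pos: [544.2, 140.8, 44.9]
eef_rot: [0.708, 0.707, 0.003, -0.001]
contact_force: [-1.4, 19.7, 11.3]
finger_gap: 11.1
finger_force: 60.9
```

Call:
apply_moves --steps '[[[-1,0,0,0,0],[-1,0,0,0,0]]]'

```text
time_s: 9.5
tcp_pos: [544.2, 140.7, 45.1]
eef_rot: [0.707, 0.707, 0.003, -0.001]
contact_force: [-1.6, 25.3, 11.7]
finger_gap: 11.1
finger_force: 61.0
```

The lip is touched: y stopped at 140.8 and the force rises. Relax and let go.

Call:
apply_moves --steps '[[[2,0,-0.5,0,0],[2.2,0,-0.5,0,0.2],[2.2,0,-0.5,0,0.4],[2.2,0,-0.5,0,0.5],[2.2,0,-0.5,0,0.5]]]'

```text
time_s: 10.0
tcp_pos: [543.3, 138.6, 43.5]
eef_rot: [0.709, 0.706, -0.0, 0.0]
contact_force: [0.6, -0.1, 0.0]
finger_gap: 42.5
finger_force: 0.0
```

Call:
apply_moves --steps '[[[0,0,-5,0,0.5],[0,0,-20,0,0.5],[0,0,-50,0,0.5],[0,0,-90,0,0.5],[0,0,-130,0,0.5]]]'

```text
time_s: 10.5
tcp_pos: [543.1, 139.0, 176.4]
eef_rot: [0.709, 0.706, 0.0, 0.0]
contact_force: [0.7, 0.3, 0.0]
finger_gap: 42.7
finger_force: 0.0
```

```bash
python3 - <<'E'
from h import *
s=arm.get_state();print(s["tcp_pos"],s["contact_force"],s["finger_gap"]);im=snap("wrist");si=snap("side")
import pickle;pickle.dump(s,open("s6.pkl","wb"))
b=cv2.resize(si[150:270,160:360],(500,300),interpolation=cv2.INTER_CUBIC)
w=cv2.resize(im[:300],(500,293));cv2.imwrite("pics/m6.png",np.vstack([w,b]))
E
```

```text
[543.12255184 138.9621926  176.35936751] [0.67877864 0.27299002 0.04520579] 42.71468474155606
```

View pics/m6.png

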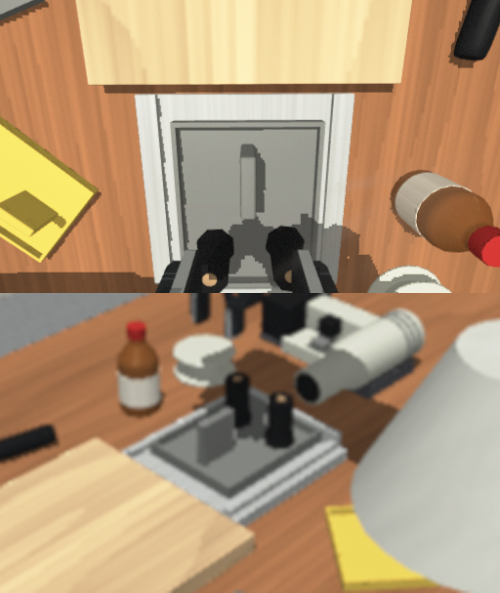

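The tray lies flat and released at the lip, with both ends standing (wrist crop (215,245) and (283,243)). Moving to the trigger with shut fingers.

Call:
apply_moves --steps '[[[-48,16,0,0,0.2],[-96,32,0,0,0],[-144,48,0,0,0],[-192,64,0,0,0],[-240,80,0,0,0]]]'

```text
time_s: 11.1
tcp_pos: [622.0, -100.6, 174.9]
eef_rot: [0.709, 0.706, 0.0, 0.001]
contact_force: [0.5, 0.1, -0.6]
finger_gap: 0.0
finger_force: 0.0
```

Call:
apply_moves --steps '[[[0,0,0,0,0],[0,0,40,0,0],[0,0,80,0,0],[0,0,90,0,0],[0,0,90,0,0]]]'

```text
time_s: 11.6
tcp_pos: [620.3, -97.7, 82.9]
eef_rot: [0.708, 0.706, -0.001, -0.001]
contact_force: [-0.2, -0.4, 0.7]
finger_gap: 0.1
finger_force: 0.0
```

```bash
python3 - <<'E'
from h import *
s=arm.get_state();print(s["tcp_pos"],s["eef_rot"],s["contact_force"],s["finger_gap"]);im=snap("wrist")
cv2.imwrite("pics/w7.png",cv2.resize(im,(768,576),interpolation=cv2.INTER_CUBIC))
E
```

```text
[620.32687288 -97.70831722  82.87872796] [ 7.08406304e-01  7.05803332e-01 -6.47284653e-04 -1.32141286e-03] [-0.22856196 -0.44468395  0.65763429] 0.1113802339347791
```

View pics/w7.png

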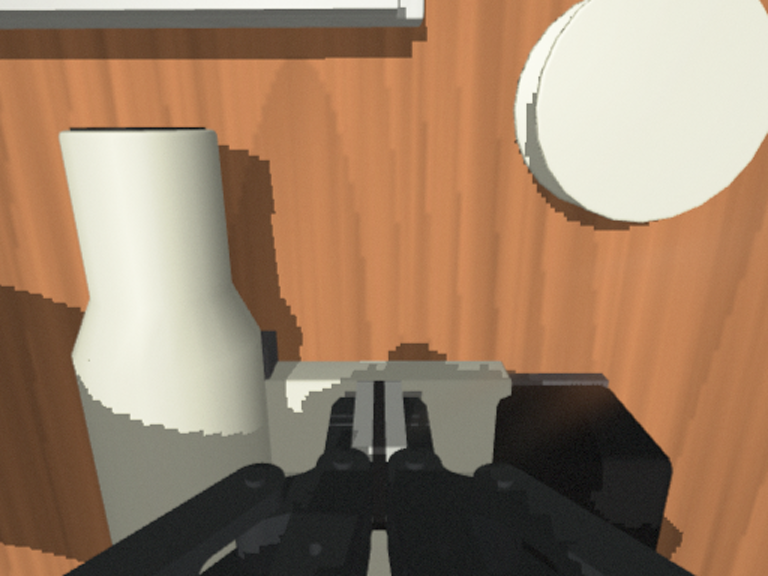

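The shut fingers (tip near (378,400) in view) are lined up in x with the trigger. Now I'll lower in front of the trigger, then push it in stepwise.

Call:
apply_moves --steps '[[[0,2,25,0,0],[0,2,41,0,0],[0,2,41,0,0],[-6,2,41,0,0],[-12,2,41,0,0]]]'

```text
time_s: 12.15
tcp_pos: [624.3, -111.2, 44.4]
eef_rot: [0.708, 0.706, 0.0, 0.001]
contact_force: [-0.5, -0.9, 0.4]
finger_gap: -0.2
finger_force: 0.0
```

Call:
apply_moves --steps '[[[-4,0,0,0,0],[-8,0,0,0,0],[-12,0,0,0,0],[-12,0,0,0,0]]]'

```text
time_s: 12.55
tcp_pos: [623.5, -123.1, 43.0]
eef_rot: [0.709, 0.705, -0.0, 0.0]
contact_force: [-0.3, -0.1, 0.6]
finger_gap: -0.0
finger_force: 0.0
```

Call:
apply_moves --steps '[[[-2,0,0,0,0],[-4,0,0,0,0],[-4,0,0,0,0]]]'

```text
time_s: 12.85
tcp_pos: [623.4, -126.6, 42.8]
eef_rot: [0.709, 0.706, -0.0, 0.0]
contact_force: [1.7, 0.4, 0.6]
finger_gap: 0.2
finger_force: 0.0
```

Call:
apply_moves --steps '[[[-2,0,1,0,0],[-4,0,1.5,0,0],[-4,0,1.5,0,0]]]'

```text
time_s: 13.15
tcp_pos: [623.3, -130.7, 41.1]
eef_rot: [0.709, 0.706, -0.0, -0.0]
contact_force: [0.1, -0.3, 0.3]
finger_gap: 0.1
finger_force: 0.0
```

Call:
apply_moves --steps '[[[-2,0,0,0,0],[-4,0,0,0,0],[-4,0,0,0,0]]]'

```text
time_s: 13.45
tcp_pos: [623.3, -134.2, 41.3]
eef_rot: [0.708, 0.706, 0.0, -0.0]
contact_force: [-0.4, 3.6, 1.4]
finger_gap: 0.3
finger_force: 1.7
```

Call:
apply_moves --steps '[[[-2,0,0,0,0],[-4,0,0,0,0],[-4,0,0,0,0]]]'

```text
time_s: 13.75
tcp_pos: [623.3, -138.4, 41.2]
eef_rot: [0.709, 0.706, 0.0, -0.0]
contact_force: [0.5, 4.2, 1.2]
finger_gap: -0.2
finger_force: 2.2
```

Call:
apply_moves --steps '[[[-2,0,0,0,0],[-4,0,0,0,0],[-4,0,0,0,0]]]'

```text
time_s: 14.05
tcp_pos: [623.3, -142.5, 41.3]
eef_rot: [0.709, 0.706, 0.0, -0.0]
contact_force: [0.2, 5.3, 0.1]
finger_gap: -0.0
finger_force: 2.7
```

Call:
apply_moves --steps '[[[-2,0,0,0,0],[-4,0,0,0,0],[-4,0,0,0,0]]]'

```text
time_s: 14.35
tcp_pos: [623.3, -146.2, 41.3]
eef_rot: [0.708, 0.706, 0.0, -0.0]
contact_force: [0.2, 7.4, -0.5]
finger_gap: 0.1
finger_force: 3.2
```

Call:
apply_moves --steps '[[[-2,0,0,0,0],[-4,0,0,0,0],[-4,0,0,0,0]]]'

```text
time_s: 14.65
tcp_pos: [623.3, -148.9, 41.3]
eef_rot: [0.708, 0.706, 0.001, -0.001]
contact_force: [0.8, 10.5, 2.7]
finger_gap: -0.0
finger_force: 5.8
```

At the stop. Hold and press down on the button.

Call:
apply_moves --steps '[[[-1,0,2,0,0],[-1,0,4,0,0],[-1,0,6,0,0],[-1,0,8,0,0],[-1,0,8,0,0]]]'

```text
time_s: 15.15
tcp_pos: [624.4, -148.9, 34.7]
eef_rot: [0.708, 0.706, 0.002, -0.0]
contact_force: [0.6, 16.9, 11.4]
finger_gap: 0.1
finger_force: 8.9
```

Call:
apply_moves --steps '[[[0,0,2,0,0],[0,0,4,0,0],[0,0,6,0,0],[0,0,6,0,0]]]'

```text
time_s: 15.55
tcp_pos: [624.6, -149.0, 29.4]
eef_rot: [0.708, 0.707, 0.002, -0.0]
contact_force: [-0.9, 18.4, 15.8]
finger_gap: 0.1
finger_force: 11.9
```

Call:
apply_moves --steps '[[[0,0,1,0,0],[0,0,2,0,0],[0,0,2,0,0]]]'

```text
time_s: 15.85
tcp_pos: [624.6, -149.0, 27.7]
eef_rot: [0.708, 0.707, 0.002, -0.0]
contact_force: [-2.4, 19.6, 17.7]
finger_gap: -0.3
finger_force: 12.5
```

Call:
apply_moves --steps '[[[0,0,1,0,0],[0,0,2,0,0],[0,0,2,0,0]]]'

```text
time_s: 16.15
tcp_pos: [624.6, -149.0, 25.9]
eef_rot: [0.708, 0.707, 0.002, -0.0]
contact_force: [-3.1, 19.8, 19.4]
finger_gap: 0.2
finger_force: 13.0
```

Call:
apply_moves --steps '[[[0,0,1,0,0],[0,0,2,0,0],[0,0,2,0,0]]]'

```text
time_s: 16.45
tcp_pos: [624.7, -149.0, 24.9]
eef_rot: [0.708, 0.707, 0.002, 0.0]
contact_force: [-7.1, 21.5, 27.8]
finger_gap: -0.2
finger_force: 18.9
```

Call:
apply_moves --steps '[[[0,0,1,0,0],[0,0,2,0,0],[0,0,2,0,0]]]'

```text
time_s: 16.75
tcp_pos: [624.8, -149.0, 24.8]
eef_rot: [0.708, 0.707, 0.002, 0.0]
contact_force: [-13.4, 24.8, 41.8]
finger_gap: 0.0
finger_force: 26.3
```

Button is at its stop (z 24.9, force rising). Ease the trigger out with the button still held.

Call:
apply_moves --steps '[[[1,0,-2,0,0],[2,0,-2,0,0],[3,0,-2,0,0],[4,0,-2,0,0],[5,0,-2,0,0]]]'

```text
time_s: 17.25
tcp_pos: [624.7, -148.7, 24.9]
eef_rot: [0.709, 0.705, -0.001, 0.003]
contact_force: [-6.1, -3.5, 18.7]
finger_gap: 0.0
finger_force: 15.1
```

Call:
apply_moves --steps '[[[1,0,0,0,0],[2,0,0,0,0],[3,0,0,0,0],[4,0,0,0,0],[4,0,0,0,0]]]'

```text
time_s: 17.75
tcp_pos: [625.1, -146.0, 24.9]
eef_rot: [0.709, 0.705, -0.001, 0.004]
contact_force: [-5.7, -5.3, 17.4]
finger_gap: 0.0
finger_force: 12.3
```

Call:
apply_moves --steps '[[[1,0,0,0,0],[2,0,0,0,0],[3,0,0,0,0],[4,0,0,0,0],[4,0,0,0,0]]]'

```text
time_s: 18.25
tcp_pos: [625.4, -142.8, 25.0]
eef_rot: [0.709, 0.705, -0.001, 0.004]
contact_force: [-4.0, -9.1, 14.6]
finger_gap: -0.1
finger_force: 7.8
```

Call:
apply_moves --steps '[[[1,0,0,0,0],[2,0,0,0,0],[3,0,0,0,0],[3,0,0,0,0]]]'

```text
time_s: 18.65
tcp_pos: [625.8, -139.8, 25.0]
eef_rot: [0.709, 0.705, -0.001, 0.005]
contact_force: [-2.2, -10.1, 14.1]
finger_gap: 0.2
finger_force: 7.1
```

Call:
apply_moves --steps '[[[0,0,-3,0,0],[0,0,-6,0,0],[0,0,-12,0,0],[5,0,-20,0,0],[10,0,-35,0,0]]]'

```text
time_s: 19.15
tcp_pos: [622.4, -124.7, 55.9]
eef_rot: [0.709, 0.706, -0.0, -0.001]
contact_force: [0.9, -0.8, -0.0]
finger_gap: -0.1
finger_force: 0.0
```

Call:
apply_moves --steps '[[[20,0,-45,0,0],[60,0,-90,0,0],[100,0,-130,0,0],[120,0,-160,0,0],[120,0,-180,0,0]]]'

```text
time_s: 19.65
tcp_pos: [624.3, -1.5, 241.6]
eef_rot: [0.707, 0.707, 0.002, 0.002]
contact_force: [0.9, -0.7, -0.4]
finger_gap: 0.2
finger_force: 0.0
```

```bash
python3 - <<'E'
from h import *
s=arm.get_state();print(s["tcp_pos"],s["eef_rot"],s["contact_force"]);im=snap("wrist","w8.png");c=cam("wrist",s)
print([proj(c,p).round(1) for p in [(623,-138,60),(623,-166,60),(623,-126,34),(623,-117,22)]])
u,v=proj(c,(623,-138,60)).round().astype(int)
g=cv2.cvtColor(im,cv2.COLOR_BGR2GRAY)
for z0 in range(v-25,v+35):
    y=ray(c,(u,z0),60)[1]; print(z0,round(y,1),g[z0,u-3:u+4].mean().round(),end=' | ')
E
```

```text
[624.30837213  -1.51532522 241.62264429] [0.7071234  0.70708621 0.00158389 0.001755  ] [ 0.89909896 -0.73191832 -0.42565527]
[array([249.8, 294.4]), array([249.9, 315.8]), array([249.8, 272.3]), array([249.8, 260.2])]
269 -106.5 60.0 | 270 -107.7 60.0 | 271 -109.0 59.0 | 272 -110.2 59.0 | 273 -111.4 60.0 | 274 -112.6 61.0 | 275 -113.8 59.0 | 276 -115.0 60.0 | 277 -116.3 60.0 | 278 -117.5 59.0 | 279 -118.7 59.0 | 280 -120.0 56.0 | 281 -121.2 56.0 | 282 -122.4 56.0 | 283 -123.7 57.0 | 284 -124.9 57.0 | 285 -126.2 56.0 | 286 -127.4 56.0 | 287 -128.7 55.0 | 288 -129.9 57.0 | 289 -131.2 56.0 | 290 -132.5 58.0 | 291 -133.7 57.0 | 292 -135.0 55.0 | 293 -136.3 53.0 | 294 -137.5 54.0 | 295 -138.8 52.0 | 296 -140.1 53.0 | 297 -141.4 61.0 | 298 -142.6 81.0 | 299 -143.9 91.0 | 300 -145.2 92.0 | 301 -146.5 87.0 | 302 -147.8 79.0 | 303 -149.1 79.0 | 304 -150.4 71.0 | 305 -151.7 48.0 | 306 -153.0 50.0 | 307 -154.3 44.0 | 308 -155.6 32.0 | 309 -157.0 32.0 | 310 -158.3 32.0 | 311 -159.6 33.0 | 312 -160.9 32.0 | 313 -162.2 31.0 | 314 -163.6 33.0 | 315 -164.9 31.0 | 316 -166.2 31.0 | 317 -167.6 32.0 | 318 -168.9 30.0 | 319 -170.3 31.0 | 320 -171.6 32.0 | 321 -173.0 32.0 | 322 -174.3 31.0 | 323 -175.7 30.0 | 324 -177.0 32.0 | 325 -178.4 31.0 | 326 -179.8 29.0 | 327 -181.1 31.0 | 328 -182.5 31.0 |
```

No views are left, so I'll return to the pose of wrist view 1 and compare the trigger's front edge and the button numerically.

Call:
apply_moves --steps '[[[-40,-15,-25,0,1],[-85,-29,-48,0,1],[-85,-29,-48,0,1],[-85,-29,-48,0,1],[-85,-29,-48,0,1]]]'

```text
time_s: 20.2
tcp_pos: [594.4, -89.5, 283.9]
eef_rot: [0.708, 0.706, -0.0, -0.0]
contact_force: [-0.3, 0.4, 0.4]
finger_gap: 72.2
finger_force: 0.0
```

```bash
python3 - <<'E'
from h import *
import pickle
s2=arm.get_state();im2=snap("wrist","w9.png");s1=pickle.load(open("s1.pkl","rb"));im1=cv2.imread("pics/w1.png")
print(s2["tcp_pos"])
for s,im in((s1,im1),(s2,im2)):
    c=cam("wrist",s);g=cv2.cvtColor(im,cv2.COLOR_BGR2GRAY)
    for x in (619,626):
        print(x,[(int(y),int(g[tuple(proj(c,(x,y,60)).round().astype(int)[::-1])])) for y in np.arange(-106,-172,-2)])
# tray/ends check in top view
a=snap("top","top9.png");b=cv2.imread("pics/top0.png");ct=cam("top")
h=cv2.cvtColor(a,cv2.COLOR_BGR2HSV)
for n,im in(("before",b),("after",a)):
  for k,(x,y,z) in {"bottle":(708,109,60),"reel":(715,-5,34),"driver":(720,270,15)}.items():
    u,v=proj(ct,(x,y,z)).round().astype(int);print(n,k,u,v,im[v-8:v+8,u-8:u+8].reshape(-1,3).mean(0).round(1))
m=(h[...,2]<55).astype(np.uint8);m[:150]=0;m[240:]=0;m[:,300:]=0
cs,_=cv2.findContours(m,cv2.RETR_EXTERNAL,2);print([(cv2.boundingRect(k),) for k in cs if cv2.contourArea(k)>15])
E
```

```text
[594.43364989 -89.45999466 283.94577946]
619 [(-106, 150), (-108, 156), (-110, 215), (-112, 236), (-114, 230), (-116, 141), (-118, 94), (-120, 118), (-122, 154), (-124, 152), (-126, 154), (-128, 152), (-130, 153), (-132, 151), (-134, 151), (-136, 71), (-138, 26), (-140, 27), (-142, 26), (-144, 32), (-146, 36), (-148, 39), (-150, 38), (-152, 38), (-154, 36), (-156, 35), (-158, 17), (-160, 25), (-162, 20), (-164, 19), (-166, 46), (-168, 102), (-170, 133)]
626 [(-106, 150), (-108, 155), (-110, 217), (-112, 236), (-114, 230), (-116, 137), (-118, 96), (-120, 118), (-122, 150), (-124, 152), (-126, 154), (-128, 150), (-130, 149), (-132, 150), (-134, 150), (-136, 70), (-138, 27), (-140, 30), (-142, 27), (-144, 33), (-146, 38), (-148, 36), (-150, 38), (-152, 33), (-154, 36), (-156, 34), (-158, 29), (-160, 31), (-162, 26), (-164, 12), (-166, 45), (-168, 102), (-170, 133)]
619 [(-106, 153), (-108, 155), (-110, 223), (-112, 237), (-114, 229), (-116, 136), (-118, 145), (-120, 151), (-122, 150), (-124, 153), (-126, 153), (-128, 152), (-130, 151), (-132, 151), (-134, 151), (-136, 150), (-138, 151),
[... 225 characters left out ...]
4), (-110, 223), (-112, 237), (-114, 229), (-116, 137), (-118, 116), (-120, 153), (-122, 152), (-124, 152), (-126, 152), (-128, 151), (-130, 152), (-132, 151), (-134, 151), (-136, 147), (-138, 149), (-140, 146), (-142, 148), (-144, 160), (-146, 82), (-148, 25), (-150, 20), (-152, 24), (-154, 32), (-156, 36), (-158, 37), (-160, 23), (-162, 25), (-164, 25), (-166, 20), (-168, 115), (-170, 133)]
before bottle 255 128 [23.4 44.9 97.1]
before reel 295 128 [158.4 172.6 174.1]
before driver 199 128 [36.2 55.5 83.6]
after bottle 255 128 [ 25.4  47.8 102.6]
after reel 295 128 [167.  181.8 183.5]
after driver 199 128 [38.7 58.8 88.3]
[((264, 192, 13, 13),), ((263, 168, 13, 13),), ((18, 150, 76, 90),)]
```

The trigger's front edge sits 10 mm in and holds there with the gripper away. The bystanders haven't changed and both ends stand. Handing in.

```bash
python3 -c "
from bench import arm
print(arm.sign_off())"
```

```text
the job is handed in; nothing more can be done
None
```

The tray is flat between the rails at the stop lip with both handle ends standing, the blower trigger is caught on its lock about 10 mm in, the bottle, reel and screwdriver are where they were, and the job is handed in at about 20 s of the 51 s allowed.

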